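Hold the hidden bolt head while the nut is run up

TASK

The nut runner is dragging its bolt round along with the nut, so the nut will not tighten. Lift the wooden packer out of the gap in the steel bracket and leave it in the square plywood tray; then reach down into the gap, grip the hidden head of the bolt that the nut runner is driving between the fingers, and stop it from turning. Keep it still for about three seconds and finish while still holding it; leave the other things on the bench where they are.

Things in the scene. Friction and masses are not known exactly. Their poses are not given: they have to be found in the camera images.
- bracket: Fixed steel U-bracket, open at top and ends, on a timber rail 160 (x) x 250 (y) x 40 mm high. Origin: centre of the rail's underside, on the bench. Two upright plates, 5 mm thick, 220 mm long along y, with a gap 50 mm wide between (inner faces x = +-25 mm); plate tops 125 mm, gap floor 46 mm above the bench. Two bolts pass through the -x plate at y = +-55 mm: nuts outside, heads inside the gap.
- bolt_head (a point): Centre of the head, in the gap, of the bolt the nut runner drives (either of the two). Steel hexagon 30 mm across flats, 34.6 across corners, 14 thick, mid-gap, 95 mm above the bench (30 below the plate tops). These axes do not turn with the bolt and are parallel to the bracket's: x along the bolt from runner to head, y along the gap, z up. Between head and plate: washer and sleeve, 35 mm across.
- turning_bolt (a joint): Angle of that bolt (rad), growing clockwise seen from the runner (right-handed about x of bolt_head). At 0 and every pi/3 from it two flats are upright, facing +y and -y; halfway between, corners do. The runner drags it round without end from the start, about 0.17 rad/s with about 0.1 N m; a grip of 30 N or more on the flats turns them in line and stops it.
- nut_runner: Grey electric nut runner, a cylinder 48 mm in diameter lying on a dark steel cradle on the robot's side of the bracket, fixed. Its origin is on the bench right below bolt_head; axes as bolt_head. It reaches from x = -235 mm to the bracket, its axis 95 mm and its top 121 mm above the bench.
- still_bolt: The other bolt, just like the first, fixed and without a runner: not to be held. Origin on the bench right below the centre of its head, which is 95 mm up.
- packer_center (a point): Centre of the wooden packer: a loose pale block 40 mm (x, across the gap) x 30 mm (y, along the gap) x 115 mm (z, upright), about 0.1 kg. It stands on the floor of the gap between the two bolt heads, its top 161 mm above the bench, 36 mm above the plates. Origin half-way up.
- packer: The same packer; origin at the centre of its underside, axes as packer_center.
- tray: Square shallow plywood tray, 180 x 180 x 50 mm high, open, walls and floor 8 mm thick, empty, fixed; on the left or the right of the bracket. Origin: centre of its underside on the bench.
- nut_tin: Round steel tin, 150 mm in diameter, 45 mm high, with nuts in it, on the other side of the bracket from the tray. Fixed bystander; not for the packer. Origin: centre of its underside.
- spare_nut: Bystander: loose steel nut, 30 mm across flats, 16 mm high, lying on the timber rail beyond the bracket. Origin under its centre.
- glue: Bystander: white bottle, 60 mm in diameter, about 170 mm high. Origin under its centre.
- jar: Bystander: jar with a steel cap, 70 mm in diameter, 90 mm high. Origin under its centre.
- plane: Bystander: wooden hand plane, 60 x 230 mm, 100 mm high. Origin under its centre.
- screwdriver: Bystander: screwdriver lying on the bench. Origin under its middle.
- mallet: Bystander: hammer lying on the bench. Origin under its middle.
- square: Bystander: joiner's try square lying on the bench, stock 110 mm, blade 190 mm long. Origin in its wooden stock.
Mind the look-alikes: they are no part of the job. There is more than one size of the packer; the job needs the middle-sized.

How it is judged:
By the outcome, as a careful person would: the job done as asked, in the order asked, and still so for the second after the job is handed in, while the arm keeps its last pose, push and grip.
It also fails if it takes over 58 s, if anything falls off the work surface, if the arm or the gripper's body presses on something with over 40 N, if the wrist force passes 120 N, or if a joint passes its speed limit or range.

ROBOT

A 6-joint arm with a two-finger parallel gripper is mounted at the origin on the work surface. World frame = base frame: x ahead of the robot, y to its left, z up, the work surface at z = 0. Lengths are in m, angles in rad, forces in N, time in s.
With the tool pointing down it reaches from about 0.35 to 0.975 m from the base axis. Payload 4.9 kg.
Tool frame: the origin (TCP) lies on the centre line of the jaws, within the pads' length; the fingertips stand 11 mm ahead of it and the grasp point (between the pads) lies 8 mm behind it; z points along the fingers, y is the direction in which the jaws open and shut (so a half turn about z gives the same grasp; the last joint's range is limited). The gripper opens to 85 mm and grips with 20 to 120 N. Pads are 22 mm wide; open, the fingers measure 114 mm over their backs; the gripper's body (76 mm by 85 mm) begins 54 mm behind the grasp point. The pads swing forward as they close: fully open they stand 13 mm farther back than shut.
Start: joints at [-1.461, 0.053, 1.613, -0, 1.476, -0.119], TCP at [0.142, -0.609, 0.242] pointing down, gripper open.
Joint ranges: [-3.01, 3.01], [-1.01, 2.22], [0.06, 2.58], [-1.02, 4.17], [0.09, 2.62], [-3.14, 3.14]. Speed limits (rad/s): [2.57, 2.57, 3.14, 3.14, 3.14, 3.14].

INTERFACE

Orientations are given as a rotation vector (axis times angle).
In Python, from station import ctrl gives the robot as it stands.
- The arm moves only by the shell command python3 -m crank 'ROWS' [OPENING] [FORCE]. ROWS is JSON, a list of rows, each an object of numbers: "x", "y", "z": the shift along the tool's x, y, z as a fraction of full scale; "roll": the turn about the tool's z as a fraction of full scale. In form: [{"x": .., "y": .., "z": .., "roll": ..}, ...]. A call has 1 to 10 rows; each row shifts and turns the commanded pose from where the row before left it, along the tool's axes as they then stand; what a row does not reach is not made up. Full scale, the value 1, is 0.06 m for a shift and 0.12 rad for a turn. A row lasts 1/8 s, in which the tool goes at most 62.5 mm and 10.7 degrees, less where a joint would pass 70% of its speed; a pose out of reach is approached as far as the arm can. A call with a number of a shift or a turn outside -1 to 1 is refused whole. A call with a gripper value outside its range is refused whole. OPENING is the closure, from 0 (fully open) to 1 (shut), set as the call begins (- or left out, the last holds). The fingers move at their own pace and stop on an object; FORCE is the grip in N (left out, the last holds). Time passes only in rows, so rows that do not move let the fingers close. It gives the time, the measured TCP pose, the force and the opening at its end, in the units of the state.
- ctrl.get_obs(): the state, without advancing time (a new reading comes with each control period).
- ctrl.get_image(name): name is "scene" or "side" or "wrist"; returns a dict with "img" (480x640x3 uint8, red, green, blue), "K" (3x3 intrinsics, pixels), "k1" (the pictures are not rectified: a ray, as slopes to the right and down, at radius r is drawn at 1 + k1 r^2 times it, then the intrinsics apply), "rvec" (rotation vector, rad) and "tvec" (3), from world to camera coordinates, as OpenCV has them. Camera axes: x right, y down, z forward; pixel columns grow to the right and rows downward; lengths in m; the calibration is good to about 2 mm. A picture is of the moment at which its call begins. There is no depth.
- ctrl.finish_job(): hands the job in, once; it reports no verdict.
The state is a dict: "t": time; "q": joint angles; "dq": joint speeds; "effort": joint torques, N m; "tool_pos": TCP position; "tool_rot": TCP orientation; "contact_force": force on the tool from outside, world axes, zero at the start; "wrist_torque": the same for the moment, N m; "opening": finger opening in m.
Only numpy, scipy, OpenCV 4.12 (cv2) and the standard library are available. Lean on these libraries where they do the work, as an engineer would, in place of code of your own. Each camera call takes 0.05 s, during which the arm holds its last target.

## Working session

There is one attempt and no reset: what is moved stays moved. The work goes in short steps, Python scripts to look and compute and a shell command to move; the robot and the scene stay as the last step left them, time stands still between calls to the robot, and variables do not carry over. Pictures are saved under pics/ and viewed, and the job is handed in when it is done.

```bash
ls; mkdir -p pics
cat > h.py <<'E'
import numpy as np, cv2
from station import ctrl
def cam(name,fn=None):
    d=ctrl.get_image(name)
    if fn:
        cv2.imwrite('pics/'+fn+'.png',cv2.cvtColor(d['img'],cv2.COLOR_RGB2BGR))
        np.savez('pics/'+fn+'.npz',**{k:np.array(v) for k,v in d.items()})
    return d
def load(fn):
    d=np.load('pics/'+fn+'.npz'); return {k:d[k] for k in d.files}
def ray(d,u,v):
    K=np.array(d['K']);k1=float(d['k1'])
    p=cv2.undistortPoints(np.array([[[u,v]]],float),K,np.array([k1,0,0,0,0.])).ravel()
    R,_=cv2.Rodrigues(np.array(d['rvec'],float)); t=np.array(d['tvec'],float).ravel()
    return -R.T@t, R.T@np.array([p[0],p[1],1.])
def onz(d,u,v,z):
    c,r=ray(d,u,v); return c+r*(z-c[2])/r[2]
def proj(d,P):
    return cv2.projectPoints(np.array(P,float).reshape(-1,1,3),np.array(d['rvec'],float),np.array(d['tvec'],float),np.array(d['K'],float),np.array([float(d['k1']),0,0,0,0.]))[0].reshape(-1,2)
def tri(*obs):
    A=np.zeros((3,3));b=np.zeros(3)
    for d,u,v in obs:
        c,r=ray(d,u,v); r=r/np.linalg.norm(r); M=np.eye(3)-np.outer(r,r); A+=M;b+=M@c
    X=np.linalg.solve(A,b)
    return X,[np.linalg.norm(proj(d,X)[0]-[u,v]) for d,u,v in obs]
E
python3 - <<'E'
from h import *
for n in ['scene','side','wrist']: 
    d=cam(n,n+'0'); print(n,-cv2.Rodrigues(np.array(d['rvec'],float))[0].T@np.array(d['tvec']).ravel(),d['K'][0],d['k1'])
o=ctrl.get_obs(); print({k:np.round(v,3) for k,v in o.items()})
print(cv2.Rodrigues(np.array(o['tool_rot']))[0].round(3))
E
```

```text
pics
scene [1.37458619 0.3273889  0.76956081] [505.31076579   0.         312.07242286] -0.047023042544731074
side [-0.0505854   0.59175646  0.97312994] [595.8138289    0.         315.27086578] -0.11429505252759409
wrist [ 0.22177967 -0.58856847  0.37280148] [425.15286027   0.         316.9729205 ] -0.10319579231628402
{'t': np.float64(0.15), 'q': array([-1.461,  0.053,  1.614,  0.   ,  1.476, -0.119]), 'dq': array([ 0.001, -0.001, -0.005,  0.   , -0.001,  0.001]), 'effort': array([ 1.0000e-03, -3.9424e+01, -3.7072e+01, -0.0000e+00,  5.0000e-03,
       -0.0000e+00]), 'tool_pos': array([ 0.142, -0.608,  0.241]), 'tool_rot': array([-3.119, -0.358, -0.   ]), 'contact_force': array([0.752, 0.654, 0.97 ]), 'wrist_torque': array([-0.001, -0.036,  0.019]), 'opening': np.float64(0.085)}
[[ 0.974  0.227 -0.   ]
 [ 0.227 -0.974  0.002]
 [ 0.    -0.002 -1.   ]]
```

View pics/scene0.png

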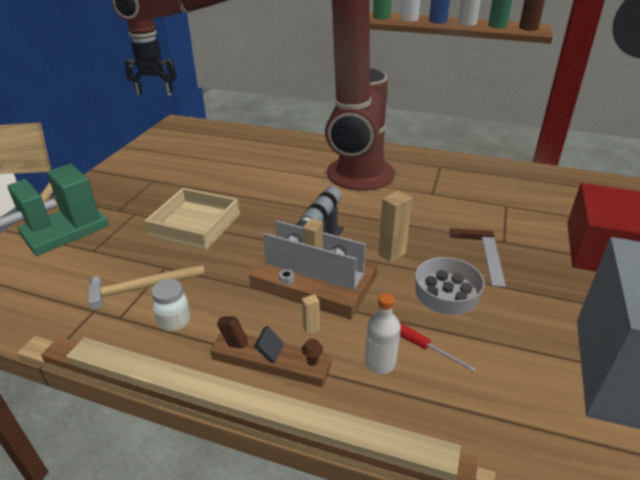

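View pics/side0.png

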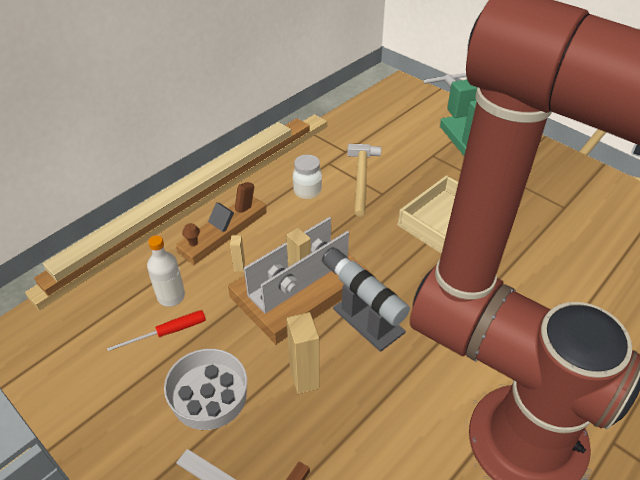

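View pics/wrist0.png

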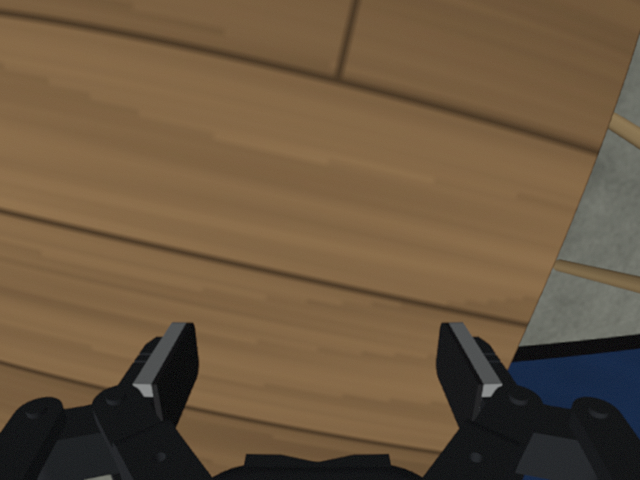

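Scene view: the bracket is at (315,262), with a packer in its gap at (313,236) and the tray at (195,217). The runner meets the left bolt, near (297,238). In the side view the packer is at (299,245) and the runner ends at (330,258).

Blocks that could be taken for the packer:
- Tall block on the bench: scene (395,228), side (303,352).
- Small block on the bench: scene (311,313), side (237,254).
- Block in the gap: scene (313,236). This is the middle-sized one, so I choose it.

The bolt heads that could be confused are the runner's, scene (297,238), and the free one, scene (340,250).

Run:
```python
import cv2
a=cv2.imread('pics/scene0.png')[170:330,230:390]; b=cv2.imread('pics/side0.png')[210:350,220:380]
cv2.imwrite('pics/crA.png',cv2.resize(a,(800,800),interpolation=cv2.INTER_CUBIC)[:600]); cv2.imwrite('pics/crB.png',cv2.resize(b,(640,560),interpolation=cv2.INTER_CUBIC))
```

```text
(no output)
```

View pics/crA.png

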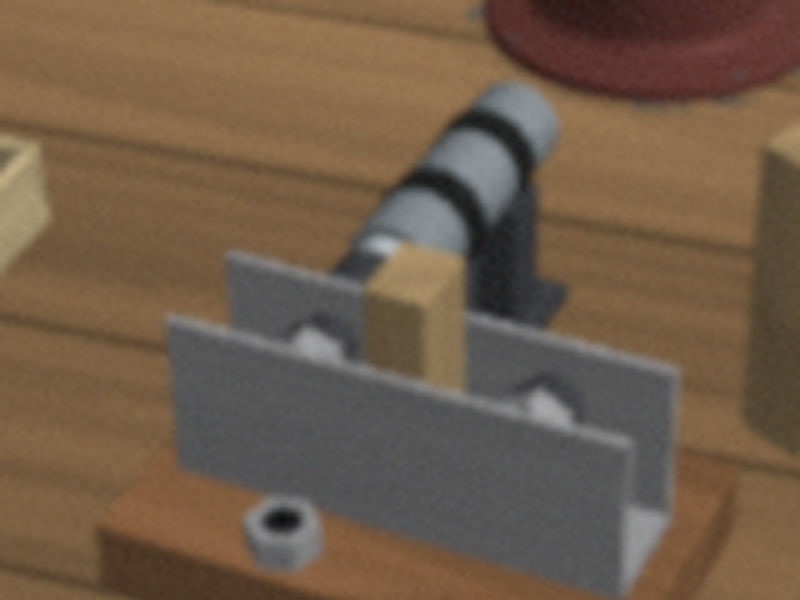

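View pics/crB.png

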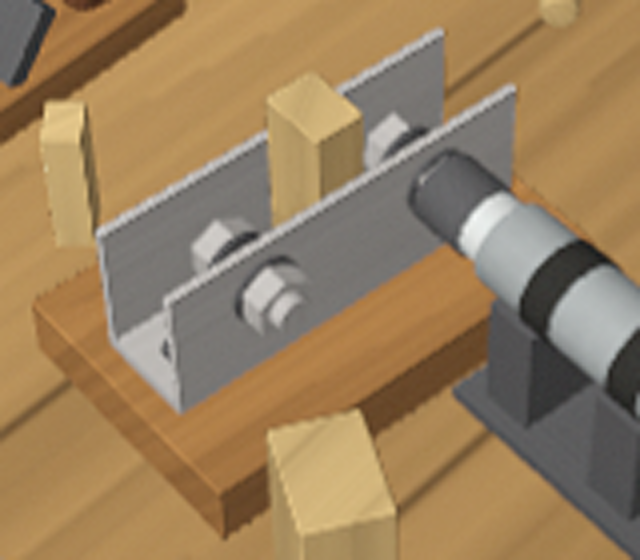

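```bash
python3 - <<'E'
from h import *
s=load('scene0');d=load('side0')
P={'-x-y':((276,220.4),(348.8,232)),'-x+y':((365.6,244),(262,285)),'+x-y':((263.6,233.6),(330.5,218.3)),'+x+y':((356.4,258),(244.5,268.8))}
X={}
for k,(a,b) in P.items():
    x,e=tri((s,*a),(d,*b)); X[k]=x; print(k,x.round(4),np.round(e,1))
c=sum(X.values())/4; ax=X['-x+y']-X['-x-y']+X['+x+y']-X['+x-y']
print('bracket',c.round(4),'yaw deg',np.degrees(np.arctan2(-ax[0],ax[1])), [np.linalg.norm(X[a]-X[b]).round(4) for a,b in (('-x+y','-x-y'),('+x+y','+x-y'),('-x+y','+x+y'),('-x-y','+x-y'))])
# packer top corners: scene (crop A) near-left, far-left? ; side crop B
pk={'s':[(365,290),(427,298),(465,258),(400,245)],'d':[(267,98),(310,73),(363,115),(318,140)]}
for u,v in pk['s']: print('pk s',onz(s,230+u/5,170+v/5,.161).round(4))
for u,v in pk['d']: print('pk d',onz(d,220+u/4,210+v/4,.161).round(4))
E
python3 - <<'E'
import cv2
a=cv2.imread('pics/scene0.png')[170:260,130:260]; b=cv2.imread('pics/side0.png')[160:270,370:500]
cv2.imwrite('pics/trA.png',cv2.resize(a,None,fx=5,fy=5,interpolation=cv2.INTER_CUBIC))
E
```

```text
-x-y [ 0.495  -0.0751  0.1224] [0.5 0.5]
-x+y [0.5209 0.1422 0.1227] [0.7 0.8]
+x-y [ 0.5506 -0.0816  0.121 ] [0.2 0.2]
+x+y [0.5749 0.1368 0.1233] [0.4 0.4]
bracket [0.5353 0.0306 0.1224] yaw deg -6.556187753771349 [np.float64(0.2188), np.float64(0.2198), np.float64(0.0542), np.float64(0.056)]
pk s [0.5577 0.0154 0.161 ]
pk s [0.5553 0.0422 0.161 ]
pk s [0.5221 0.0481 0.161 ]
pk s [0.5211 0.0183 0.161 ]
pk d [0.5538 0.0406 0.161 ]
pk d [0.5507 0.0142 0.161 ]
pk d [0.5118 0.0174 0.161 ]
pk d [0.5159 0.044  0.161 ]
```

View pics/trA.png

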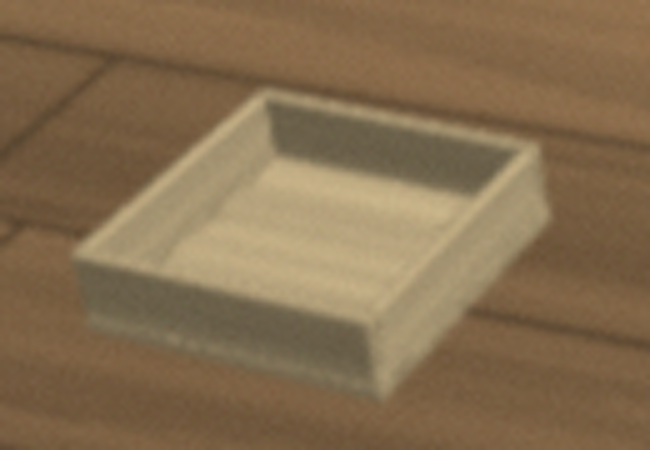

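Run:
```python
from h import *
s=load('scene0');d=load('side0')
T=[onz(s,130+u/5,170+v/5,.05) for u,v in [(265,90),(540,148),(378,322),(78,252)]]
for t in T: print('tray rim',t.round(4))
print('tray c',np.mean(T,0).round(4), [np.linalg.norm(T[i]-T[i-1]).round(3) for i in range(4)])
# packer top triangulated: order scene +x-y,+x+y,-x+y,-x-y ; side: +x+y,+x-y,-x-y,-x+y
S=[(365,290),(427,298),(465,258),(400,245)];D=[(310,73),(267,98),(318,140),(363,115)]
X=[]
for (a,b),(u,v) in zip(S,D):
    x,e=tri((s,230+a/5,170+b/5),(d,220+u/4,210+v/4)); X.append(x); print('pk',x.round(4),np.round(e,1))
print(np.mean(X,0).round(4))
# tall block top corner near (scene 395,200 / side 318,322)
print(tri((s,398,206),(d,300,333)))
```

```text
tray rim [ 0.3252 -0.4341  0.05  ]
tray rim [ 0.3352 -0.2562  0.05  ]
tray rim [ 0.5076 -0.2613  0.05  ]
tray rim [ 0.4998 -0.4412  0.05  ]
tray c [ 0.417  -0.3482  0.05  ] [np.float64(0.175), np.float64(0.178), np.float64(0.173), np.float64(0.18)]
pk [0.5528 0.0129 0.1578] [0.4 0.4]
pk [0.554  0.0411 0.1604] [0.3 0.4]
pk [0.5171 0.0448 0.1586] [0.9 1.1]
pk [0.5145 0.0153 0.1568] [0.3 0.4]
[0.5346 0.0285 0.1584]
(array([0.38178313, 0.18259869, 0.14286516]), [np.float64(0.9019268925443058), np.float64(1.222387438887942)])
```

```bash
python3 -m crank '[{"roll":0.95},{"roll":0.95},{"roll":0.95},{"x":0.38,"y":-0.8},{"x":0.38,"y":-0.8},{"x":0.38,"y":-0.8},{"x":0.38,"y":-0.8},{"x":0.38,"y":-0.8},{"x":0.38,"y":-0.8},{"x":0.38,"y":-0.8}]' 0 40
python3 -m crank '[{"x":0.38,"y":-0.8},{"x":0.38,"y":-0.8},{"x":0.38,"y":-0.8},{"x":0.38,"y":-0.8},{"x":0.38,"y":-0.8},{"x":0.38,"y":-0.8},{}]'
python3 - <<'E'
from h import *
d=cam('wrist','w1'); cam('scene','s1')
o=ctrl.get_obs(); print(o['t'],o['tool_pos'].round(4),cv2.Rodrigues(np.array(o['tool_rot']))[0].round(4))
E
```

```text
0.25 [ 0.1417 -0.6084  0.2417] [[ 9.739e-01  2.268e-01 -1.000e-04]
 [ 2.268e-01 -9.739e-01  1.100e-03]
 [ 1.000e-04 -1.100e-03 -1.000e+00]]validation failed for argument at $[0]...
validation failed for argument at $[0]...
```

View pics/w1.png

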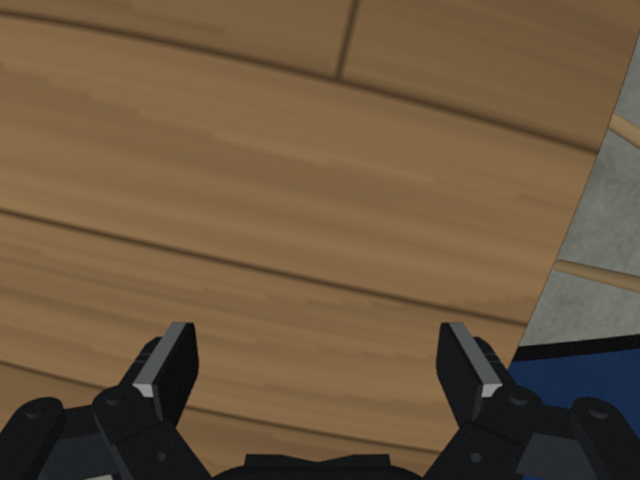

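The moves were refused: every row has to carry all four keys. The wrist picture shows only bare bench and the open fingers at (165,360) and (470,360).

```bash
python3 -m crank '[{"x":0,"y":0,"z":0,"roll":0.95},{"x":0,"y":0,"z":0,"roll":0.95},{"x":0,"y":0,"z":0,"roll":0.95},{"x":0.38,"y":-0.8,"z":0,"roll":0},{"x":0.38,"y":-0.8,"z":0,"roll":0},{"x":0.38,"y":-0.8,"z":0,"roll":0},{"x":0.38,"y":-0.8,"z":0,"roll":0},{"x":0.38,"y":-0.8,"z":0,"roll":0},{"x":0.38,"y":-0.8,"z":0,"roll":0},{"x":0.38,"y":-0.8,"z":0,"roll":0}]' 0 40
```

```text
t: 1.5
tool_pos: [0.3389, -0.2913, 0.2424]
tool_rot: [3.136, -0.178, 0.001]
contact_force: [1.2, 0.0, 0.3]
opening: 0.0854
```

```bash
python3 -m crank '[{"x":0.38,"y":-0.8,"z":0,"roll":0},{"x":0.38,"y":-0.8,"z":0,"roll":0},{"x":0.38,"y":-0.8,"z":0,"roll":0},{"x":0.38,"y":-0.8,"z":0,"roll":0},{"x":0.38,"y":-0.8,"z":0,"roll":0},{"x":0.38,"y":-0.8,"z":0,"roll":0},{"x":0.38,"y":-0.8,"z":0,"roll":0},{"x":0,"y":0,"z":0,"roll":0}]'
python3 - <<'E'
from h import *
d=cam('wrist','w2'); cam('scene','s2')
o=ctrl.get_obs(); print(o['t'],o['tool_pos'].round(4),cv2.Rodrigues(np.array(o['tool_rot']))[0].round(4))
E
```

```text
t: 2.5
tool_pos: [0.5356, 0.0256, 0.242]
tool_rot: [-3.137, 0.17, 0.001]
contact_force: [-1.1, -0.5, 0.2]
opening: 0.0855
2.6 [0.5347 0.0232 0.242 ] [[ 9.937e-01 -1.119e-01 -9.000e-04]
 [-1.119e-01 -9.937e-01 -4.000e-04]
 [-8.000e-04  5.000e-04 -1.000e+00]]
```

View pics/w2.png

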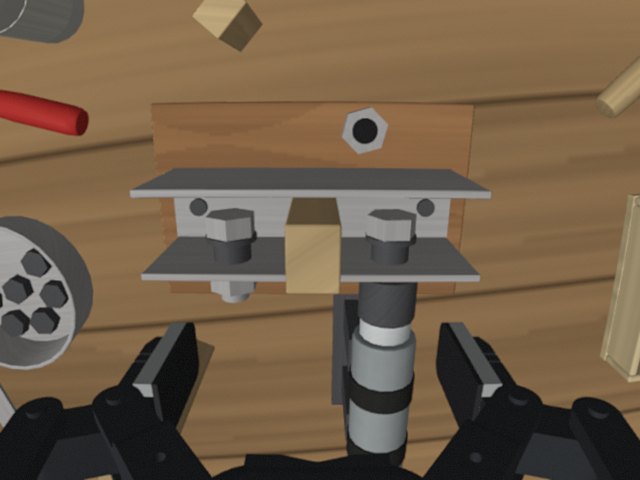

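View pics/s2.png

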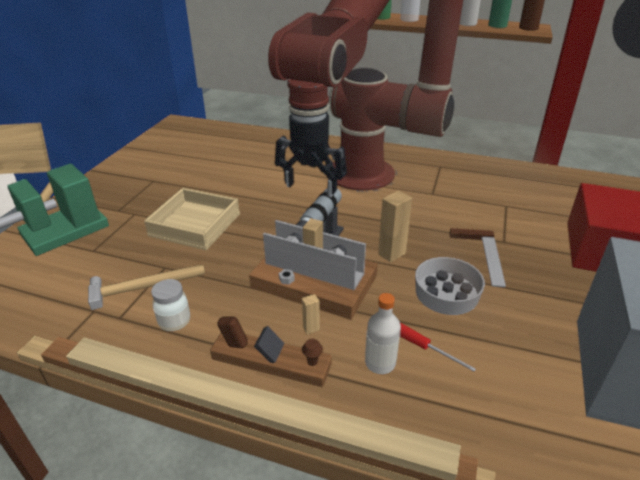

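The wrist view shows the packer's top face near (314,265). The runner's head is at (390,222), right, with the runner at (380,380) below it. The still head is at (230,222). The plates lie level in the picture.

Run:
```python
import cv2
b=cv2.imread('pics/w2.png')[160:320,190:450]
cv2.imwrite('pics/w2c.png',cv2.resize(b,None,fx=3,fy=3,interpolation=cv2.INTER_CUBIC))
```

```text
(no output)
```

View pics/w2c.png

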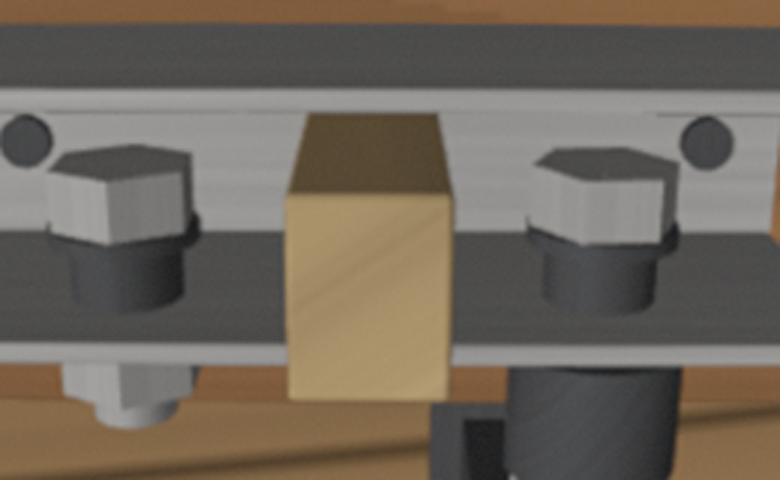

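Run:
```python
from h import *
d=load('w2'); f=lambda u,v,z:onz(d,190+u/3,160+v/3,z)
a=np.radians(-6.45);o=np.array([.535,.03]);ex=np.array([np.cos(a),np.sin(a)]);ey=np.array([-np.sin(a),np.cos(a)])
def br(p): q=p[:2]-o; return (q@ex).round(4),(q@ey).round(4)
for n,u,v,z in [('pk TL',289,194,.161),('pk TR',453,194,.161),('pk BR',447,399,.161),('pk BL',291,399,.161),('+plate in L',20,110,.125),('+plate in R',760,110,.125),('-plate in L',20,345,.125),('-plate inR',760,345,.125),('head R top?',606,200,.11),('head L',533,195,.095),('head R',680,195,.095),('still L',48,195,.095),('still R',193,195,.095)]:
    p=f(u,v,z); print(n,p.round(4),'br',br(p))
```

```text
pk TL [0.5568 0.0408 0.161 ] br (np.float64(0.0205), np.float64(0.0131))
pk TR [0.5537 0.0124 0.161 ] br (np.float64(0.0206), np.float64(-0.0153))
pk BR [0.5147 0.0171 0.161 ] br (np.float64(-0.0187), np.float64(-0.0151))
pk BL [0.5178 0.0456 0.161 ] br (np.float64(-0.0188), np.float64(0.0136))
+plate in L [0.5699 0.0961 0.125 ] br (np.float64(0.0273), np.float64(0.0696))
+plate in R [ 0.5538 -0.0515  0.125 ] br (np.float64(0.0278), np.float64(-0.0788))
-plate in L [0.5196 0.1063 0.125 ] br (np.float64(-0.0239), np.float64(0.0741))
-plate inR [ 0.5024 -0.0507  0.125 ] br (np.float64(-0.0233), np.float64(-0.0839))
head R top? [ 0.5335 -0.0217  0.11  ] br (np.float64(0.0043), np.float64(-0.0515))
head L [ 0.5317 -0.0074  0.095 ] br (np.float64(0.0009), np.float64(-0.0375))
head R [ 0.5281 -0.041   0.095 ] br (np.float64(0.0011), np.float64(-0.0713))
still L [0.5438 0.103  0.095 ] br (np.float64(0.0006), np.float64(0.0735))
still R [0.5402 0.0697 0.095 ] br (np.float64(0.0007), np.float64(0.04))
```

```bash
python3 -m crank '[{"x":0.01,"y":-0.1,"z":0.48,"roll":0},{"x":0,"y":0,"z":0.5,"roll":0},{"x":0,"y":0,"z":0.5,"roll":0},{"x":0,"y":0,"z":0.4,"roll":0},{"x":0,"y":0,"z":0,"roll":0}]'
python3 -c "
from h import *
cam('side','d3');cam('wrist','w3');o=ctrl.get_obs();print(o['t'],o['tool_pos'],o['contact_force'])"
```

```text
t: 3.22
tool_pos: [0.5339, 0.0277, 0.1273]
tool_rot: [3.136, -0.181, -0.008]
contact_force: [0.0, 0.2, 0.7]
opening: 0.0854
3.325 [0.53622769 0.02793571 0.13035229] [-0.07342035 -0.18038702  0.97285078]
```

View pics/d3.png

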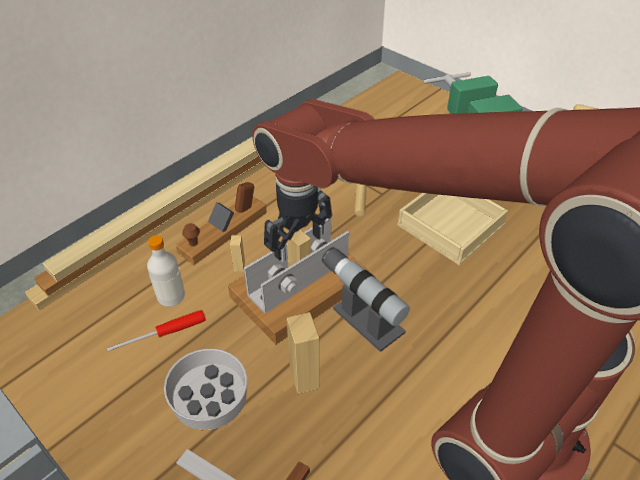

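View pics/w3.png

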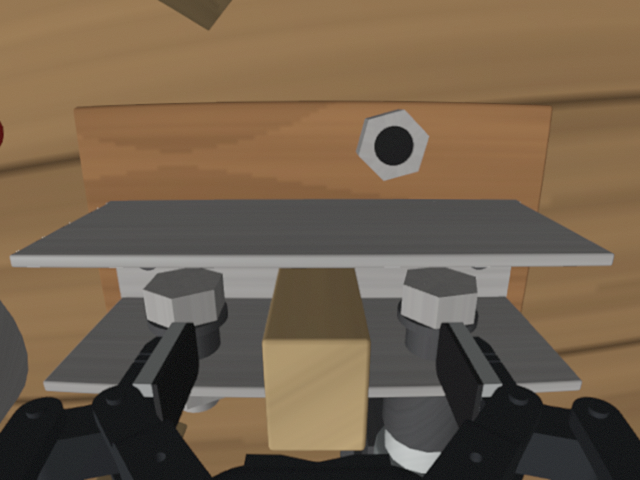

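The packer (265–368) is centred between the pads (197, 437), so I'm closing.

```bash
python3 -m crank '[{"x":0,"y":0,"z":0,"roll":0},{"x":0,"y":0,"z":0,"roll":0},{"x":0,"y":0,"z":0,"roll":0},{"x":0,"y":0,"z":0,"roll":0},{"x":0,"y":0,"z":0,"roll":0},{"x":0,"y":0,"z":0,"roll":0}]' 1 45
python3 -c "
from h import *
cam('wrist','w4');o=ctrl.get_obs();print(o['t'],o['tool_pos'],o['contact_force'],o['opening'])"
```

```text
t: 4.08
tool_pos: [0.5365, 0.0287, 0.1302]
tool_rot: [3.136, -0.178, 0.002]
contact_force: [-1.0, -1.3, 4.5]
opening: 0.0293
4.125 [0.53655765 0.02874992 0.13020636] [-0.36442784 -1.51395761  4.85241448] 0.029673564168186752
```

View pics/w4.png

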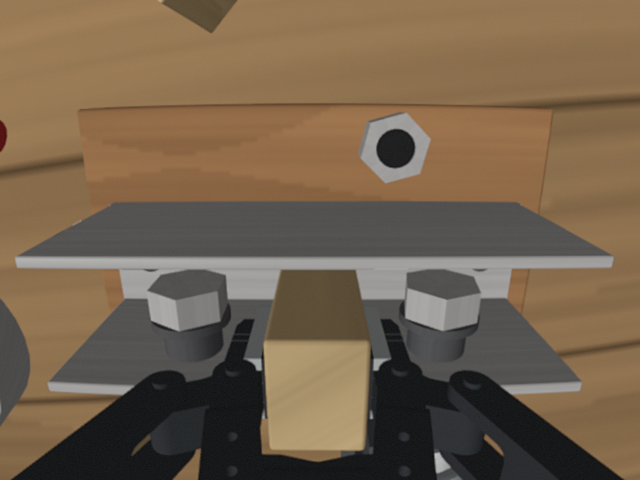

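```bash
python3 -m crank '[{"x":0,"y":0,"z":-0.2,"roll":0},{"x":0,"y":0,"z":-0.4,"roll":0},{"x":0,"y":0,"z":-0.6,"roll":0},{"x":0,"y":0,"z":-0.6,"roll":0},{"x":0,"y":0,"z":-0.4,"roll":0},{"x":0,"y":0,"z":-0.1,"roll":0},{"x":0,"y":0.1,"z":0,"roll":0},{"x":-0.1,"y":0.4,"z":0,"roll":0}]'
python3 -m crank '[{"x":-0.14,"y":0.7,"z":0,"roll":0},{"x":-0.14,"y":0.7,"z":0,"roll":0},{"x":-0.14,"y":0.7,"z":0,"roll":0},{"x":-0.14,"y":0.7,"z":0,"roll":0},{"x":-0.14,"y":0.7,"z":0,"roll":0},{"x":-0.14,"y":0.7,"z":0,"roll":0},{"x":-0.14,"y":0.7,"z":0,"roll":0},{"x":-0.14,"y":0.7,"z":0,"roll":0},{"x":-0.05,"y":0.35,"z":0,"roll":0},{"x":0,"y":0,"z":0,"roll":0}]'
python3 -c "
from h import *
cam('wrist','w5');cam('scene','s5');cam('side','d5');o=ctrl.get_obs();print(o['t'],o['tool_pos'],o['contact_force'],o['opening'])"
```

```text
t: 5.12
tool_pos: [0.5259, -0.0001, 0.2654]
tool_rot: [-3.136, 0.175, 0.005]
contact_force: [-0.1, -0.3, -1.8]
opening: 0.0297
t: 6.38
tool_pos: [0.4159, -0.3475, 0.266]
tool_rot: [-3.134, 0.181, 0.003]
contact_force: [0.4, -0.4, -0.9]
opening: 0.0294
6.525 [ 0.4168884  -0.34602272  0.26688853] [-0.21401429  0.44778425 -1.26623049] 0.029447959785746478
```

View pics/s5.png

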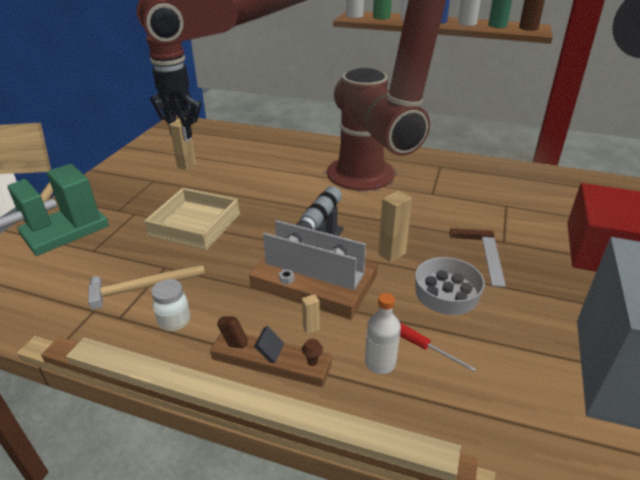

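View pics/w5.png

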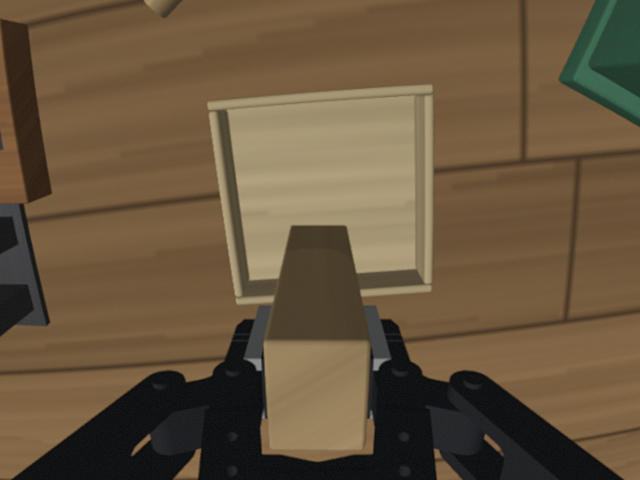

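The packer is held upright over the tray: scene (183,145), wrist (316,390). I'll check the tray's centre from the wrist rim corners.

Run:
```python
from h import *
d=load('w5');s=load('s5');q=load('d5')
W=[(210,104),(433,88),(431,291),(238,301)]
T=[onz(d,u,v,.05) for u,v in W];print(np.round(T,4),np.mean(T,0))
for k,(u,v) in enumerate([(497.6/1,0)]): pass
S=[(500-500+130+78/5,170+252/5),(130+378/5,170+322/5),(130+540/5,170+148/5),(130+265/5,170+90/5)]
for w,c in zip(W,S): print(tri((d,*w),(s,*c)))
```

```text
[[ 0.5043 -0.2708  0.05  ]
 [ 0.4963 -0.4466  0.05  ]
 [ 0.3215 -0.4387  0.05  ]
 [ 0.3318 -0.2634  0.05  ]] [ 0.41349015 -0.35485673  0.05      ]
(array([ 0.54306504, -0.32978451,  0.12731331]), [np.float64(95.47760822765022), np.float64(24.50459545082644)])
(array([ 0.4635752 , -0.38352853,  0.00452823]), [np.float64(92.61434285562031), np.float64(30.42854230951253)])
(array([ 0.2266635 , -0.40199815, -0.05640353]), [np.float64(61.38873859805467), np.float64(24.146332783603334)])
(array([ 0.42272454, -0.31955333,  0.15754643]), [np.float64(72.32398357875627), np.float64(16.997479917149906)])
```

I paired those corners wrongly, so I'm redoing them.

Run:
```python
from h import *
d=load('w5');s=load('s5')
X=[]
for w,c in zip([(210,104),(433,88),(431,291),(238,301)],[(378,322),(78,252),(265,90),(540,148)]):
    x,e=tri((d,*w),(s,130+c[0]/5,170+c[1]/5));X.append(x); print(x.round(4),np.round(e,1))
print(np.mean(X,0))
```

```text
[ 0.5029 -0.2675  0.0443] [3. 1.]
[ 0.4956 -0.4465  0.0462] [1.6 0.5]
[ 0.3188 -0.4395  0.0453] [0.6 0.2]
[ 0.3282 -0.2611  0.0442] [1.1 0.4]
[ 0.41135086 -0.35363361  0.04500392]
```

```bash
python3 -m crank '[{"x":0,"y":0.1,"z":0.3,"roll":0},{"x":0,"y":0,"z":0.6,"roll":0},{"x":0,"y":0,"z":0.7,"roll":0},{"x":0,"y":0,"z":0.6,"roll":0},{"x":0,"y":0,"z":0.4,"roll":0},{"x":0,"y":0,"z":0.16,"roll":0},{"x":0,"y":0,"z":0.05,"roll":0},{"x":0,"y":0,"z":0,"roll":0}]'
```

```text
t: 7.52
tool_pos: [0.4165, -0.3534, 0.0998]
tool_rot: [3.135, -0.177, 0.002]
contact_force: [-0.5, -0.1, -1.1]
opening: 0.0296
```

```bash
python3 -m crank '[{"x":0,"y":0,"z":0.07,"roll":0},{"x":0,"y":0,"z":0,"roll":0}]'; python3 -c "
from h import *
cam('wrist','w6');cam('scene','s6');o=ctrl.get_obs();print(o['t'],o['tool_pos'],o['contact_force'],o['opening'])
import cv2
a=cv2.imread('pics/s6.png')[120:260,110:270]; cv2.imwrite('pics/s6c.png',cv2.resize(a,None,fx=4,fy=4,interpolation=cv2.INTER_CUBIC))"
```

```text
t: 7.78
tool_pos: [0.4161, -0.3532, 0.095]
tool_rot: [3.136, -0.178, 0.001]
contact_force: [-0.6, 1.1, -0.6]
opening: 0.0293
7.875 [ 0.41609115 -0.35318032  0.0950118 ] [ 0.52739571  0.96789366 -1.25237022] 0.02919270912918595
```

View pics/s6c.png

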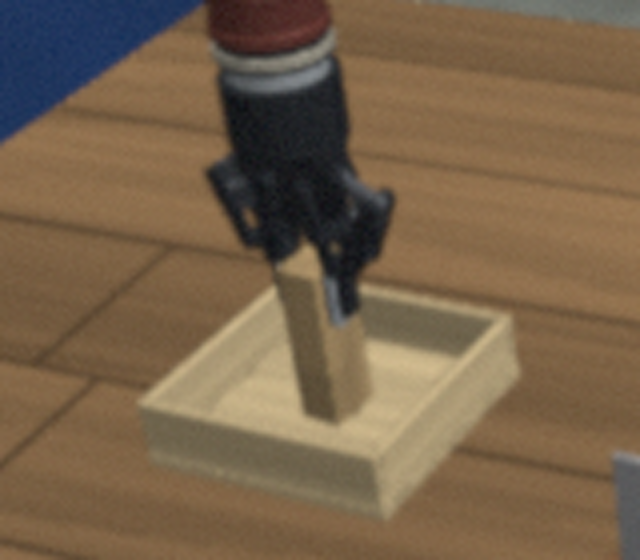

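The packer is inside the tray at crop (330,400), just above the floor. I'll lower it in small steps until the force shows contact.

```bash
python3 -m crank '[{"x":0,"y":0,"z":0.03,"roll":0},{"x":0,"y":0,"z":0,"roll":0}]'; python3 -m crank '[{"x":0,"y":0,"z":0.02,"roll":0},{"x":0,"y":0,"z":0,"roll":0}]'
```

```text
t: 8.12
tool_pos: [0.4159, -0.353, 0.0927]
tool_rot: [-3.136, 0.178, 0.0]
contact_force: [-0.1, 0.1, -0.8]
opening: 0.0294
t: 8.38
tool_pos: [0.4161, -0.3532, 0.0922]
tool_rot: [3.136, -0.178, 0.0]
contact_force: [-0.8, 1.1, 2.2]
opening: 0.0294
```

```bash
python3 -m crank '[{"x":0,"y":0,"z":0,"roll":0},{"x":0,"y":0,"z":0,"roll":0},{"x":0,"y":0,"z":0,"roll":0},{"x":0,"y":0,"z":0,"roll":0},{"x":0,"y":0,"z":0,"roll":0}]' 0; python3 -m crank '[{"x":0,"y":0,"z":-0.1,"roll":0},{"x":0,"y":0,"z":-0.3,"roll":0},{"x":0,"y":0,"z":-0.6,"roll":0},{"x":0,"y":0,"z":-0.6,"roll":0},{"x":0,"y":0,"z":-0.6,"roll":0},{"x":0,"y":0,"z":-0.3,"roll":0}]'; python3 -c "
from h import *
cam('wrist','w7');cam('scene','s7');o=ctrl.get_obs();print(o['t'],o['tool_pos'],o['contact_force'],o['opening'])"
```

```text
t: 9.0
tool_pos: [0.416, -0.353, 0.0917]
tool_rot: [3.137, -0.178, 0.0]
contact_force: [-0.8, -0.4, 0.9]
opening: 0.0855
t: 9.75
tool_pos: [0.4168, -0.3539, 0.2459]
tool_rot: [3.133, -0.177, 0.006]
contact_force: [-1.0, -0.5, 0.5]
opening: 0.0852
9.85 [ 0.41689516 -0.35401658  0.24509101] [-0.40820049 -0.17670517 -0.09277284] 0.08572174203774148
```

View pics/w7.png

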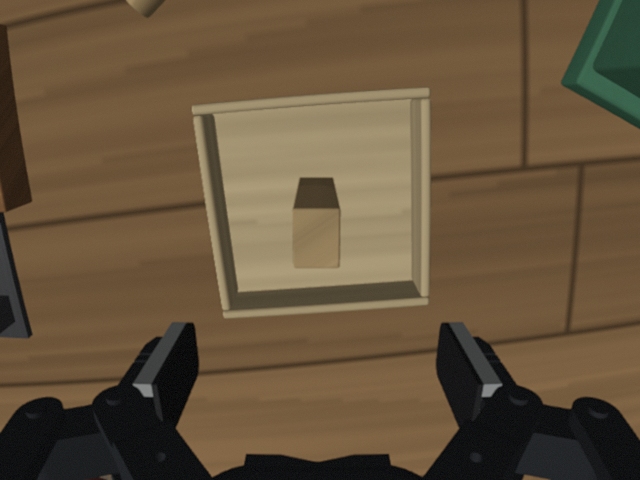

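View pics/s7.png

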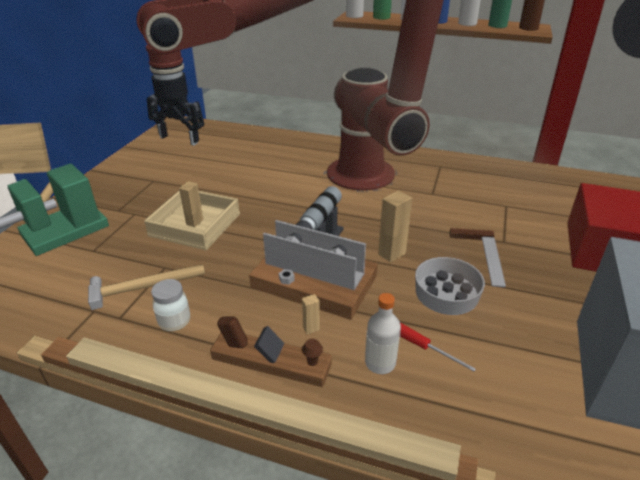

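The packer stands in the tray: wrist (316,237), scene (192,205). Next I move above the runner's bolt.

```bash
python3 -m crank '[{"x":0.1,"y":-0.4,"z":0,"roll":0},{"x":0.15,"y":-0.7,"z":0,"roll":0},{"x":0.2,"y":-0.8,"z":0,"roll":0},{"x":0.2,"y":-0.8,"z":0,"roll":0},{"x":0.2,"y":-0.8,"z":0,"roll":0},{"x":0.2,"y":-0.8,"z":0,"roll":0},{"x":0.2,"y":-0.8,"z":0,"roll":0},{"x":0.14,"y":-0.57,"z":0,"roll":0},{"x":0,"y":0,"z":0.2,"roll":0},{"x":0,"y":0,"z":0,"roll":0}]'; python3 -c "
from h import *
cam('wrist','w8');o=ctrl.get_obs();print(o['t'],o['tool_pos'],o['contact_force'],o['opening'])
b=cv2.imread('pics/w8.png')[160:320,190:450]
cv2.imwrite('pics/w8c.png',cv2.resize(b,None,fx=3,fy=3,interpolation=cv2.INTER_CUBIC))"
```

```text
t: 11.1
tool_pos: [0.5357, -0.0246, 0.2267]
tool_rot: [-3.136, 0.178, 0.008]
contact_force: [-0.1, -0.4, 0.1]
opening: 0.0853
11.15 [ 0.53612172 -0.02505433  0.22765632] [-0.5819607   0.16587453 -0.34889276] 0.08557606920229834
```

View pics/w8c.png

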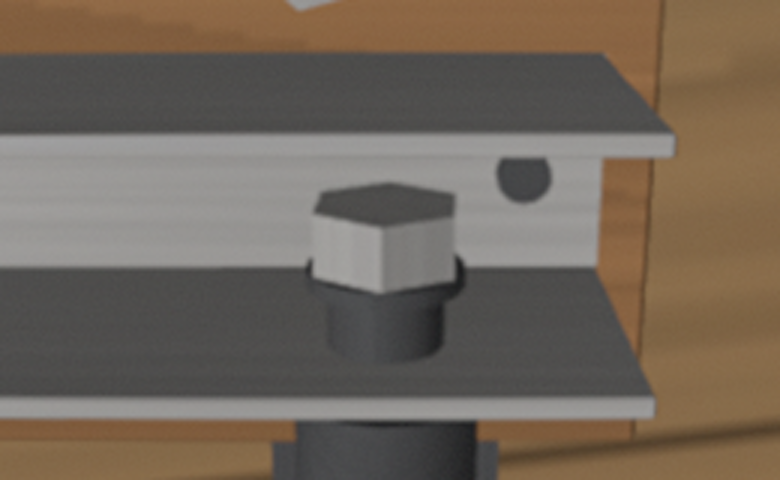

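Run:
```python
from h import *
d=load('w8'); f=lambda u,v,z:onz(d,190+u/3,160+v/3,z)
ob=np.array([0.5361,-0.025]);a=np.radians(-6.45);ex=np.array([np.cos(a),np.sin(a)]);ey=np.array([-np.sin(a),np.cos(a)])
for n,u,v,z in [('head +x edge',383,227,.1123),('head -x edge',383,292,.1123),('L',313,255,.095),('R',457,255,.095),('+pl L',50,155,.125),('+pl R',660,155,.125),('-pl L',50,398,.125),('-pl R',640,398,.125),('-end',654,398,.125)]:
    p=f(u,v,z); q=p[:2]-ob; print(n,p.round(4),'rel tcp x,y(bracket):',(q@ex).round(4),(q@ey).round(4))
```

```text
head +x edge [ 0.5379 -0.0239  0.1123] rel tcp x,y(bracket): 0.0016 0.0013
head -x edge [ 0.5239 -0.0223  0.1123] rel tcp x,y(bracket): -0.0125 0.0013
L [ 0.5276 -0.0074  0.095 ] rel tcp x,y(bracket): -0.0105 0.0166
R [ 0.524  -0.0386  0.095 ] rel tcp x,y(bracket): -0.0105 -0.0149
+pl L [0.5635 0.0368 0.125 ] rel tcp x,y(bracket): 0.0203 0.0645
+pl R [ 0.5503 -0.0781  0.125 ] rel tcp x,y(bracket): 0.0201 -0.0512
-pl L [0.5134 0.047  0.125 ] rel tcp x,y(bracket): -0.0306 0.069
-pl R [ 0.4999 -0.072   0.125 ] rel tcp x,y(bracket): -0.0307 -0.0507
-end [ 0.4996 -0.0748  0.125 ] rel tcp x,y(bracket): -0.0307 -0.0536
```

The head is 5.4 mm to the robot side of the TCP and the washer sits behind it. So I'm aiming the 22 mm pads 7.5 mm beyond mid-head, to clear the washer, and shifting 1 mm along the gap. I'll stop part-way down to check.

```bash
python3 -m crank '[{"x":0.035,"y":-0.02,"z":0.3,"roll":0},{"x":0,"y":0,"z":0.5,"roll":0},{"x":0,"y":0,"z":0.4,"roll":0},{"x":0,"y":0,"z":0.2,"roll":0},{"x":0,"y":0,"z":0,"roll":0},{"x":0,"y":0,"z":0,"roll":0}]'; python3 -c "
from h import *
cam('wrist','w9');o=ctrl.get_obs();print(o['t'],o['tool_pos'],o['contact_force'],o['opening'])"
```

```text
t: 11.9
tool_pos: [0.5402, -0.0238, 0.1468]
tool_rot: [3.136, -0.178, 0.003]
contact_force: [0.4, -0.6, -0.3]
opening: 0.0855
11.95 [ 0.54036181 -0.02373612  0.14704092] [-0.02797973 -0.06998677 -0.28809218] 0.08542006576812758
```

View pics/w9.png

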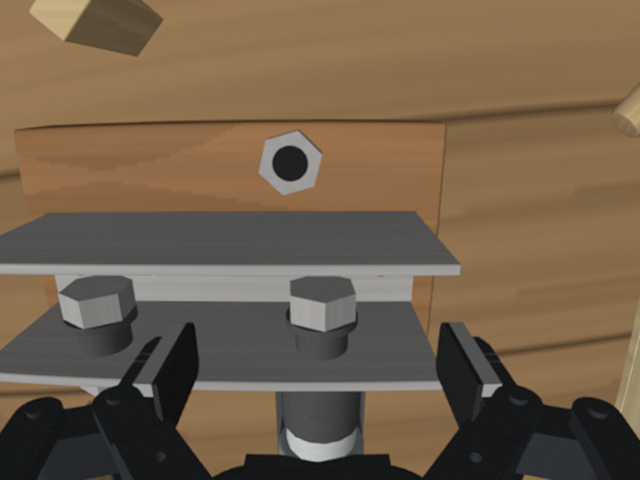

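Run:
```python
import cv2
b=cv2.imread('pics/w9.png')[240:440,180:460]
cv2.imwrite('pics/w9c.png',cv2.resize(b,None,fx=2.8,fy=2.8,interpolation=cv2.INTER_CUBIC))
from h import *
a=np.radians(-6.45);ex=np.array([np.cos(a),np.sin(a),0]);ey=np.array([-np.sin(a),np.cos(a),0])
# camera centre relative to measured TCP for several images
tp={'w2':(.5347,.0232,.242),'w3':(.5362,.0279,.1304),'w4':(.53656,.02875,.1302),'w8':(.5361,-.0250,.2277),'w9':(.54036,-.02374,.14704)}
for k,p in tp.items():
    c,_=ray(load(k),317,240); q=c-p; print(k,(q@ex).round(4),(q@ey).round(4),q[2].round(4))
```

```text
w2 0.0828 0.004 0.1315
w3 0.0813 0.0009 0.1302
w4 0.0819 0.0012 0.1317
w8 0.0823 0.0016 0.1301
w9 0.0817 0.0011 0.1315
```

View pics/w9c.png

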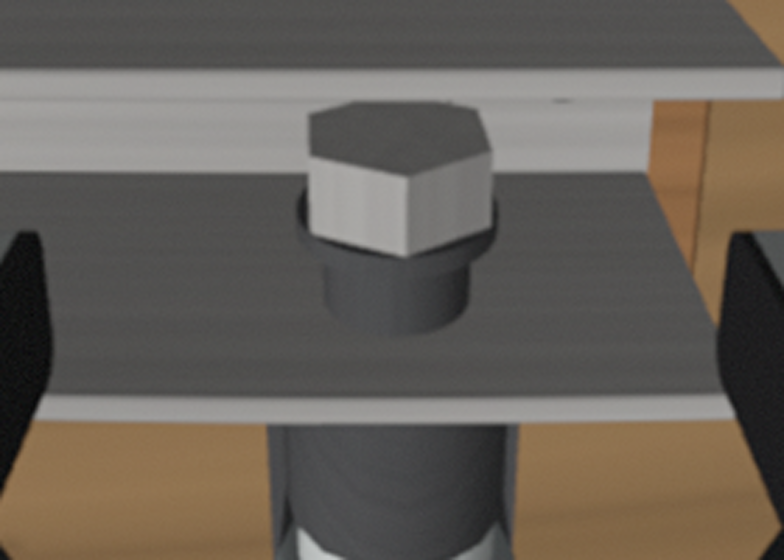

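Run:
```python
from h import *
a=np.radians(-6.45);ex=np.array([np.cos(a),np.sin(a),0]);ey=np.array([-np.sin(a),np.cos(a),0])
d=load('w9');c,_=ray(d,317,240); tcp=c-.082*ex-.0011*ey
f=lambda u,v,z:onz(d,180+u/2.8,240+v/2.8,z)
for n,u,v,z in [('+x edge',408,178,.112),('-x edge',405,255,.112),('washL',297,215,.095),('washR',497,215,.095),('+pl',300,100,.125),('-pl',300,396,.125)]:
    q=f(u,v,z)-tcp; print(n,(q@ex).round(4),(q@ey).round(4))
```

```text
+x edge -0.0025 -0.0026
-x edge -0.0162 -0.0021
washL -0.0182 0.0163
washR -0.0183 -0.0184
+pl 0.0163 0.0129
-pl -0.0336 0.0143
```

```bash
python3 -m crank '[{"x":-0.025,"y":0.025,"z":0.1,"roll":0},{"x":0,"y":0,"z":0.25,"roll":0},{"x":0,"y":0,"z":0.3,"roll":0},{"x":0,"y":0,"z":0.25,"roll":0},{"x":0,"y":0,"z":0.1,"roll":0},{"x":0,"y":0,"z":0,"roll":0},{"x":0,"y":0,"z":0,"roll":0}]'; python3 -c "
from h import *
cam('wrist','w10');o=ctrl.get_obs();print(o['t'],o['tool_pos'],o['contact_force'],o['opening'])"
```

```text
t: 12.82
tool_pos: [0.5384, -0.0249, 0.0863]
tool_rot: [3.136, -0.178, 0.002]
contact_force: [-0.1, 0.6, 0.7]
opening: 0.0853
12.875 [ 0.53847449 -0.02490578  0.08649952] [-0.40436423  0.07043659 -0.59897503] 0.08544684089700394
```

View pics/w10.png

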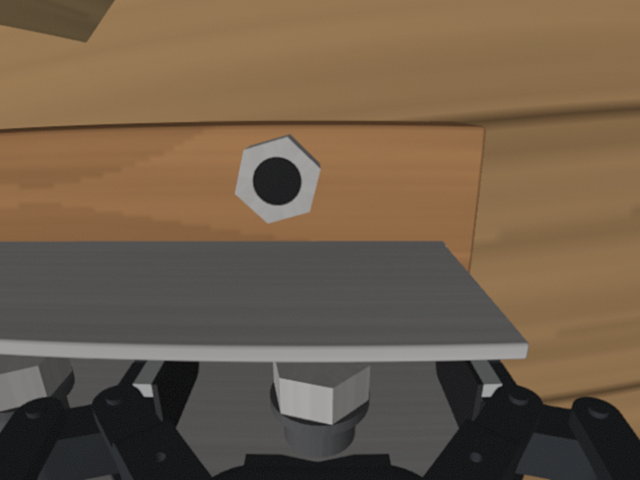

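Both fingers are down in the gap, either side of the head at (320,395), and the pads are at 197 and 437. The corner is at 333, about 15° past flats-upright. I'll wait for the next upright at t≈17.4, using the pause to check the head's height from two views.

```bash
python3 - <<'E'
from h import *
a=load('w8');b=load('w9')
print(tri((a,190+383/3,160+227/3),(b,180+408/2.8,240+178/2.8)))
print(tri((a,190+383/3,160+292/3),(b,180+405/2.8,240+255/2.8)))
E
python3 -m crank '[{"x":0,"y":0.012,"z":0,"roll":0},{"x":0,"y":0,"z":0,"roll":0},{"x":0,"y":0,"z":0,"roll":0},{"x":0,"y":0,"z":0,"roll":0},{"x":0,"y":0,"z":0,"roll":0},{"x":0,"y":0,"z":0,"roll":0},{"x":0,"y":0,"z":0,"roll":0},{"x":0,"y":0,"z":0,"roll":0},{"x":0,"y":0,"z":0,"roll":0},{"x":0,"y":0,"z":0,"roll":0}]'
python3 -m crank '[{"x":0,"y":0,"z":0,"roll":0},{"x":0,"y":0,"z":0,"roll":0},{"x":0,"y":0,"z":0,"roll":0},{"x":0,"y":0,"z":0,"roll":0},{"x":0,"y":0,"z":0,"roll":0},{"x":0,"y":0,"z":0,"roll":0},{"x":0,"y":0,"z":0,"roll":0},{"x":0,"y":0,"z":0,"roll":0},{"x":0,"y":0,"z":0,"roll":0},{"x":0,"y":0,"z":0,"roll":0}]'
python3 -m crank '[{"x":0,"y":0,"z":0,"roll":0},{"x":0,"y":0,"z":0,"roll":0},{"x":0,"y":0,"z":0,"roll":0},{"x":0,"y":0,"z":0,"roll":0},{"x":0,"y":0,"z":0,"roll":0},{"x":0,"y":0,"z":0,"roll":0},{"x":0,"y":0,"z":0,"roll":0},{"x":0,"y":0,"z":0,"roll":0},{"x":0,"y":0,"z":0,"roll":0},{"x":0,"y":0,"z":0,"roll":0}]'
python3 -c "
from h import *
cam('wrist','w11');o=ctrl.get_obs();print(o['t'],o['tool_pos'],o['contact_force'],o['opening'])
b=cv2.imread('pics/w11.png')[320:480,180:460]
cv2.imwrite('pics/w11c.png',cv2.resize(b,None,fx=2.8,fy=2.8,interpolation=cv2.INTER_CUBIC))"
```

```text
(array([ 0.53873751, -0.02501647,  0.11491298]), [np.float64(1.6985985813651376), np.float64(2.3862096770913293)])
(array([ 0.52375749, -0.02314811,  0.11207783]), [np.float64(1.3753834517998695), np.float64(1.9062820724382978)])
t: 14.12
tool_pos: [0.5378, -0.0255, 0.0857]
tool_rot: [3.137, -0.178, -0.0]
contact_force: [0.9, 0.3, -0.2]
opening: 0.0852
t: 15.38
tool_pos: [0.5377, -0.0255, 0.0857]
tool_rot: [-3.137, 0.178, 0.0]
contact_force: [0.3, 0.4, -0.3]
opening: 0.0856
t: 16.62
tool_pos: [0.5378, -0.0255, 0.0857]
tool_rot: [3.137, -0.178, -0.0]
contact_force: [0.2, 0.1, -0.2]
opening: 0.0852
16.675 [ 0.53775579 -0.02550586  0.08569247] [ 0.32000886  0.24137024 -0.37393787] 0.08548886979763379
```

View pics/w11c.png

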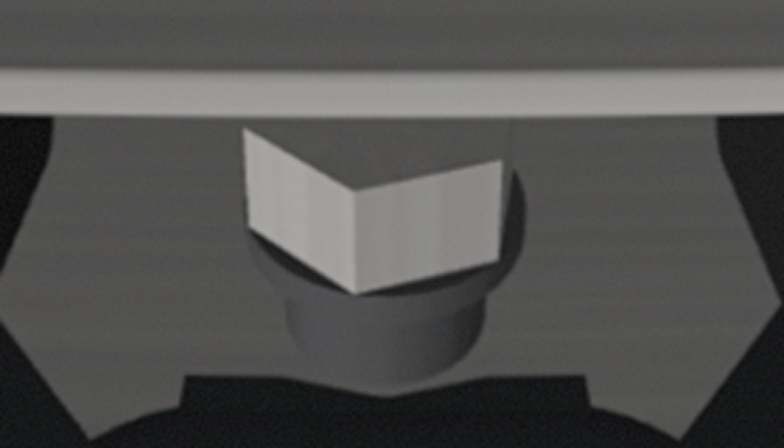

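The head's corner is about 13° short of flats-upright, so it gets there at t≈18. I'll wait 5 rows, then close.

```bash
python3 -m crank '[{"x":0,"y":0,"z":0,"roll":0},{"x":0,"y":0,"z":0,"roll":0},{"x":0,"y":0,"z":0,"roll":0},{"x":0,"y":0,"z":0,"roll":0},{"x":0,"y":0,"z":0,"roll":0}]'
python3 -m crank '[{"x":0,"y":0,"z":0,"roll":0},{"x":0,"y":0,"z":0,"roll":0},{"x":0,"y":0,"z":0,"roll":0},{"x":0,"y":0,"z":0,"roll":0},{"x":0,"y":0,"z":0,"roll":0},{"x":0,"y":0,"z":0,"roll":0},{"x":0,"y":0,"z":0,"roll":0},{"x":0,"y":0,"z":0,"roll":0}]' 1 60
python3 -c "
from h import *
cam('wrist','w12');o=ctrl.get_obs();print(o['t'],o['tool_pos'],o['contact_force'],o['wrist_torque'],o['opening'])
b=cv2.imread('pics/w12.png')[320:480,180:460]
cv2.imwrite('pics/w12c.png',cv2.resize(b,None,fx=2.8,fy=2.8,interpolation=cv2.INTER_CUBIC))"
```

```text
t: 17.3
tool_pos: [0.5377, -0.0255, 0.0857]
tool_rot: [-3.137, 0.178, 0.0]
contact_force: [0.1, -0.4, -0.1]
opening: 0.0854
t: 18.3
tool_pos: [0.5378, -0.0255, 0.0859]
tool_rot: [3.137, -0.178, -0.0]
contact_force: [-3.2, -1.1, 4.3]
opening: 0.0293
18.35 [ 0.53779118 -0.02554657  0.08594169] [-3.18730092 -1.03601861  5.20861765] [0.07271087 0.42716743 0.04000508] 0.028857756517185713
```

View pics/w12c.png

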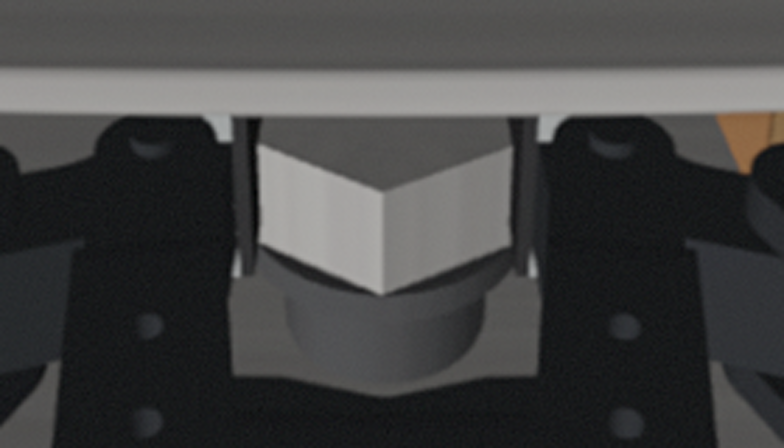

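The pads sit on the two upright flats, at crop x 258 and 512, with the corner in the middle at 383 and an opening of 29 mm. I'll hold it and compare pictures.

```bash
python3 -m crank '[{"x":0,"y":0,"z":0,"roll":0},{"x":0,"y":0,"z":0,"roll":0},{"x":0,"y":0,"z":0,"roll":0},{"x":0,"y":0,"z":0,"roll":0},{"x":0,"y":0,"z":0,"roll":0},{"x":0,"y":0,"z":0,"roll":0},{"x":0,"y":0,"z":0,"roll":0},{"x":0,"y":0,"z":0,"roll":0},{"x":0,"y":0,"z":0,"roll":0},{"x":0,"y":0,"z":0,"roll":0}]'
python3 -m crank '[{"x":0,"y":0,"z":0,"roll":0},{"x":0,"y":0,"z":0,"roll":0},{"x":0,"y":0,"z":0,"roll":0},{"x":0,"y":0,"z":0,"roll":0},{"x":0,"y":0,"z":0,"roll":0},{"x":0,"y":0,"z":0,"roll":0},{"x":0,"y":0,"z":0,"roll":0},{"x":0,"y":0,"z":0,"roll":0},{"x":0,"y":0,"z":0,"roll":0},{"x":0,"y":0,"z":0,"roll":0}]'
python3 -m crank '[{"x":0,"y":0,"z":0,"roll":0},{"x":0,"y":0,"z":0,"roll":0},{"x":0,"y":0,"z":0,"roll":0},{"x":0,"y":0,"z":0,"roll":0},{"x":0,"y":0,"z":0,"roll":0},{"x":0,"y":0,"z":0,"roll":0},{"x":0,"y":0,"z":0,"roll":0},{"x":0,"y":0,"z":0,"roll":0},{"x":0,"y":0,"z":0,"roll":0},{"x":0,"y":0,"z":0,"roll":0}]'
python3 -c "
from h import *
cam('wrist','w13');cam('scene','s13');o=ctrl.get_obs();print(o['t'],o['tool_pos'],o['contact_force'],o['opening'])
a=cv2.imread('pics/w12.png')[320:480,180:460];b=cv2.imread('pics/w13.png')[320:480,180:460]
print(cv2.absdiff(a,b).mean())
cv2.imwrite('pics/w13c.png',cv2.resize(b,None,fx=2.8,fy=2.8,interpolation=cv2.INTER_CUBIC))"
```

```text
t: 19.6
tool_pos: [0.5378, -0.0255, 0.0859]
tool_rot: [3.136, -0.178, -0.0]
contact_force: [-2.4, -0.3, 6.2]
opening: 0.0291
t: 20.85
tool_pos: [0.5378, -0.0256, 0.0859]
tool_rot: [3.136, -0.178, -0.0]
contact_force: [-3.8, -0.5, 4.9]
opening: 0.0291
t: 22.1
tool_pos: [0.5378, -0.0256, 0.0859]
tool_rot: [3.136, -0.178, -0.0]
contact_force: [-3.5, -0.6, 4.9]
opening: 0.0285
22.2 [ 0.53774944 -0.02554101  0.08588508] [-2.59320654 -1.31205657  5.47262376] 0.028709694417456074
1.5330580357142858
```

View pics/w13c.png

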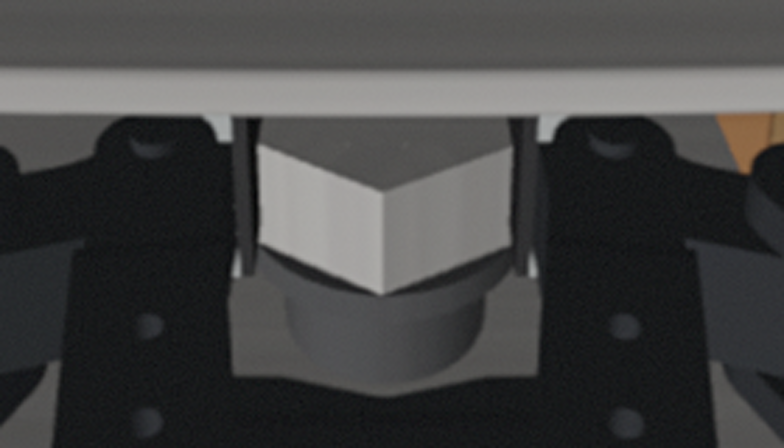

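View pics/s13.png

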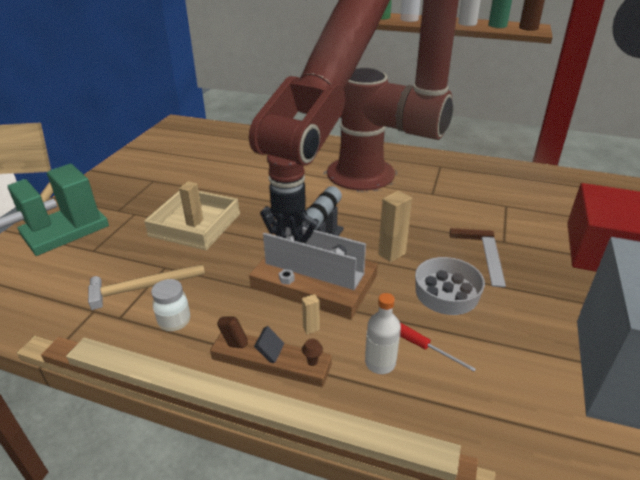

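After 3.85 s the head's corner is still at crop (383,190), the packer stands in the tray at (192,205), and nothing else has moved. I'm handing in.

```bash
python3 -c "
from h import *
print(ctrl.finish_job())"
```

```text
the job is handed in; nothing more can be done
None
```

The job is done and handed in at about 22 s of the 58 s allowed; no verdict came back. I lifted the middle-sized packer out of the gap and stood it upright in the plywood tray. Then I reached down between the plates, gripped the runner's bolt head on its two upright flats with 60 N, and held it through to hand-in.

**Hold:** two wrist pictures 3.85 s apart show the head's corner at the same pixel, so it has stopped turning. The opening was steady at about 29 mm on the 30 mm flats. The force on the wrist was about 6 N.

**Bench:** the last scene picture shows the packer still standing in the tray and the other things where they were.

**Checks that disagreed or failed:**
- My first two move commands were refused for their format; nothing moved.
- I paired the tray corners wrongly once and redid the sum. The views then differed by up to 7 mm on its centre and put the rim at 45 mm against the stated 50 mm; the packer still went well inside.
- Measured heights were otherwise within 3 mm of the text: plate tops at 122 mm against 125, packer top at 158 mm against 161. Two wrist views put the top of the head at 112–115 mm against about 112.
- The tool position readings scattered by 2–3 mm in places, so for the final grip I centred on the head from the wrist picture instead.

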